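# Reset the indexed length stop and load the long block

## Robot

A 6-joint arm with a two-finger parallel gripper is mounted at the origin on a cart in front of the work surface, level with it; the furniture and walls round the work are solid. World frame = base frame: x ahead of the robot, y to its left, z up, the work surface at z = 0. Lengths are in mm, angles in rad, forces in N, time in s.
With the tool pointing down it reaches from about 275 to 750 mm from the base axis. Payload 10.2 kg.
Tool frame: the origin (TCP) lies at the very end of the fingers, on their centre line; the grasp point (between the pads) lies 19 mm behind it; x points along the fingers, y is the direction in which the jaws open and shut, and the axes are right-handed (so a half turn about x gives the same grasp; the last joint's range is limited). The gripper opens to 85 mm and grips with 20 to 120 N. Pads are 22 mm wide; open, the fingers measure 114 mm over their backs; the gripper's body (76 mm by 85 mm) begins 54 mm behind the grasp point. The pads swing forward as they close: fully open they stand 13 mm farther back than shut.
Start: joints at [0.882, 0.313, 1.498, -0, 1.331, -0.223], TCP at [235.81, 469.068, 231.294] pointing down, gripper open.
Joint ranges: [-2.94, 2.94], [-0.97, 2.17], [0.19, 2.56], [-1.23, 4.37], [0.02, 3.11], [-2.88, 2.88]. Speed limits (rad/s): [2.39, 2.39, 3.01, 3.14, 3.14, 3.14].

## Interface

Orientations are given as a unit quaternion [w, x, y, z].
In Python, from rig import ctrl gives the robot as it stands. The module is installed in compiled form; this text tells all that it offers.
- The arm moves only by the tool move_arm, never from a script. Its argument "targets" is a list that holds one entry, the list of rows, each a list of 7 numbers: the opening, from 0 (shut) to 1 (fully open), then the shift along the tool's x, y, z each as a share of 150 mm, from -1 to 1, then the turn, a rotation vector about the tool's x, y, z each as a share of 60 degrees, from -1 to 1. A call has 1 to 5 rows; each row shifts and turns the commanded pose from where the row before left it, along the tool's axes as they then stand; what a row does not reach is not made up. A row lasts 1/10 s, in which the tool goes at most 50 mm and 8.59 degrees, less where a joint would pass 70% of its speed; a pose out of reach is approached as far as the arm can. A call with a number of a shift or a turn outside -1 to 1 is refused whole. A call with a gripper value outside its range is refused whole. The fingers move at their own pace and stop on an object; "force" is the grip in N (left out, the last holds). Time passes only in rows, so rows that do not move let the fingers close. It gives the time, the measured TCP pose, the force and the opening at its end, in the units of the state.
- ctrl.sense(): the state, without advancing time (a new reading comes with each control period).
- ctrl.capture(name): name is "side" or "top" or "wrist"; returns the picture (400x640x3 uint8, red, green, blue); there is no depth.
- ctrl.calibration(name): a dict with "camera_matrix" (3x3 intrinsics, pixels), "extrinsics" (4x4, takes a point from world to camera coordinates); the wrist camera has in their place "tool_from_camera" (4x4, takes a point from camera to tool coordinates, whose origin is the TCP and whose axes are the tool frame's). Camera axes: x right, y down, z forward; pixel columns grow to the right and rows downward; lengths in mm; the calibration is good to about 2 mm. The wrist camera is an equidistant fisheye: a pixel r from the principal point sees the ray r / f radians off the axis. A picture is of the moment at which its call begins: read the wrist's pose just before it. calibration takes no time and is no camera call.
- ctrl.finish_job(): hands the job in, once; it reports no verdict.
Trained networks look in the newest picture that a camera, given by its name, has taken for a name from the list of things; names that differ only in an ending like _2 or _b are one class to them, and where a whole thing is asked for, a point or a joint stands for the part that bears it (a point fixed in the world has none). Each returns a list of dicts, best first, with "confidence" (0 to 1); they miss things now and then, are a little off and sometimes report something else, mostly with a low value. They report only what shows in the picture. A call takes as long as a camera call.
- ctrl.recognise(label, camera): "point" ([row, column] in pixels, amid what is visible of it).
- ctrl.cut_out(label, camera): "pixels" (400x640 bool, what is visible of it) and "point" ([row, column] in pixels, amid what is visible of it).
The state is a dict: "time_s": time; "joints": joint angles; "dq": joint speeds; "tau": joint torques, N m; "eef_pos": TCP position; "ee_rot": TCP orientation; "force": force on the tool from outside, world axes, zero at the start; "wrist_torque": the same for the moment, N m; "grip_width": opening from 0.0 (shut) to 1.0 (fully open).
Only numpy, scipy, OpenCV 4.12 (cv2) and the standard library are available. Lean on these libraries where they do the work, as an engineer would, in place of code of your own. Each camera call takes 0.05 s, during which the arm holds its last target.

## Task

The length stop on the stop fence is set too short for the longer of the two loose wooden blocks. Pull its sprung black knob right out to its stop, slide the stop along to the third hole from the fixed end stop (the tightest setting that still takes that block) and let the pin spring fully home there. Then lay the longer block flat on the fence's bed between the two stops, its long side flush against the low fence strip.

Things in the scene. Friction and masses are not known exactly. Their poses are not given: they have to be found in the camera images.
- fence: Stop fence, screwed down: dark bed plate 190 (x) x 290 (y) x 8 mm. Origin: its underside, under the bed's mid depth; x away from the robot, y left along the fence, z up. Low steel fence strip: front face at x = -25, top z = 20, y -110 to 124; the block belongs before it (x < -25) on the bed, z = 8. Behind, an index bar between end cheeks (x 30 to 84, y -124 to -116 and 124 to 132, top z = 54).
- end_face (a point): Middle of the stop face of the grey fixed end stop at the fence's right end: y = -110 mm in the fence frame, looking to +y; it reaches from x = -75 to -17, top at z = 34.
- third_hole (a point): Mouth of the third hole of the index bar, whose face leans 35 deg to the robot. Its four 12 mm holes stand 36 mm apart at fence y = -32, 4, 40 and 76 mm, first to fourth from the fixed end stop; with the pin in them the room between the two stops is 44, 80, 116 and 152 mm.
- stop (a joint): Where the length stop stands along the bar, m: 0 pin in the first hole (start), 0.036 second, 0.072 third, 0.108 fourth; it grows along fence +y, from -0.010 to 0.118. With the pin out it slides with about 2 N of friction. A grey saddle 56 mm wide on the bar, with a steel toe that reaches forward over the bed.
- plunger (a joint): How far the sprung plunger is pulled out, m: 0 fully home, 0.018 its stop. The spring pulls it home with 8 N at 0, 13.5 N at 0.018. The round-nosed 10 mm pin enters the bar 12 mm, so it is clear of the hole above 0.012. Let go over a hole (within 3 mm) it springs home and centres the stop; let go between holes it rests on the bar at 0.012.
- knob_grip (a point): Middle of the black fluted plunger knob (28 mm diameter, 30 mm long), where to pinch it. Its z axis is the plunger's axis, outward, the way to pull: 35 deg from vertical, leaning to the robot (fence frame -0.574, 0, 0.819); y runs along the bar. Home it stands at x = 17, z = 84 mm in the fence frame. Below it on the axis: housing (22 mm diameter) from 23 mm, 31 mm hexagon from 32, saddle from 39.
- stop_face (a point): Middle of the face of the sliding stop's steel toe that looks to the fixed end stop (fence -y), 34 mm to that side of the plunger's axis. The toe reaches from x = -75 to +38 mm in the fence frame, top at z = 34.
- block_long: The longer loose block, wood, 45 (x) x 110 (y) x 32 (z) mm. Origin: centre of its underside. It lies on the bench, left or right of the fence; in the fence its y axis lies along the fence, either way round, its middle at x = -47.5.
- block_short: The other loose block, wood, 50 (x) x 75 (y) x 51 (z) mm; origin: centre of its underside. Not needed.
- lamp (a point): Middle of the lower front edge of the lamp bar over the index bar, fixed to the fence: fence x = 20 mm, z = 193. The bar: x 20 to 64, y -136 to 144, z 193 to 220, on a post at each end (x = 76). It leaves no room for a hand straight above the knob, which is reached from the robot's side, under its front edge, along the leaning knob axis.

How it is judged:
By the outcome, as a careful person would: the job done as asked, in the order asked, and still so for the second after the job is handed in, with the robot touching nothing.
It also fails if it takes over 54 s, if anything falls off the work surface, if the arm or the gripper's body presses on something with over 40 N, if the wrist force passes 120 N, or if a joint passes its speed limit or range.

## Working session

There is one attempt and no reset: what is moved stays moved. The work goes in short steps, Python scripts to look and compute and a tool call to move; the robot and the scene stay as the last step left them, time stands still between calls to the robot, and variables do not carry over. Pictures are saved under pics/ and viewed, and the job is handed in when it is done.

Besides the shell and the picture viewer there is one more tool, called after "Request:" as a command line: name --argument value ..., lists and objects as JSON in quotes. move_arm: Moves the arm, as the interface text tells. Shift numbers are shares of 150 mm and turn numbers shares of 60 degrees, none past 1 either way. Its arguments: {"type":"object","properties":{"targets":{"type":"array","items":{"type":"array","items":{"type":"array","items":{"type":"number","minimum":-1,"maximum":1}}}},"force":{"type":"number"}},"required":["targets"]}

```bash
mkdir -p pics; ls; python3 - <<'E'
from rig import ctrl
import cv2,numpy as np
np.set_printoptions(suppress=True,precision=4)
print(ctrl.sense())
for n in("side","top","wrist"):
    im=ctrl.capture(n);cv2.imwrite(f"pics/{n}0.png",im[:,:,::-1]);print(n,ctrl.calibration(n))
for l in("fence","knob_grip","end_face","third_hole","stop_face","block_long","block_short","lamp"):
    for c in("side","top"):
        print(l,c,[(d["confidence"],d["point"]) for d in ctrl.recognise(l,c)][:2])
E
```

```text
pics
{'time_s': 0.0, 'joints': array([ 0.8816,  0.3135,  1.4984, -0.    ,  1.331 , -0.2234]), 'dq': array([ 0.001 , -0.0007, -0.0009,  0.0024, -0.0002, -0.0007]), 'tau': array([  0.0004, -41.2261, -25.9742,  -0.0002,   0.0042,  -0.0001]), 'eef_pos': array([235.6568, 468.8532, 230.7314]), 'ee_rot': array([ 0.6878,  0.1628,  0.6882, -0.1636]), 'force': array([-1.0797, -1.1184, -0.4949]), 'wrist_torque': array([-0.0959, -0.0241, -0.0582]), 'grip_width': 1.0022767757198239}
side {'camera_matrix': array([[473.7069,   0.    , 315.4645],
       [  0.    , 473.7069, 198.9871],
       [  0.    ,   0.    ,   1.    ]]), 'extrinsics': array([[   0.9472,   -0.3198,    0.0223, -547.9099],
       [  -0.1299,   -0.4465,   -0.8853,  202.559 ],
       [   0.2931,    0.8357,   -0.4645, 1138.9756],
       [   0.    ,    0.    ,    0.    ,    1.    ]])}
top {'camera_matrix': array([[480.5217,   0.    , 321.2687],
       [  0.    , 480.5217, 198.9405],
       [  0.    ,   0.    ,   1.    ]]), 'extrinsics': array([[   0.0289,   -0.9996,   -0.0049,   -9.4393],
       [  -0.9741,   -0.027 ,   -0.2246,  598.5
[... 481 characters left out ...]
.    ]])}
fence side [(0.67, [228.8, 348.1])]
fence top [(0.84, [181.0, 314.2])]
knob_grip side [(0.71, [216.2, 348.4])]
knob_grip top [(0.15, [179.8, 313.4])]
end_face side [(0.72, [229.2, 348.1])]
end_face top [(0.96, [180.8, 313.1])]
third_hole side [(0.72, [226.2, 345.5])]
third_hole top [(0.7, [181.9, 312.3]), (0.48, [179.6, 328.5])]
stop_face side [(0.94, [229.7, 347.5])]
stop_face top [(0.65, [181.1, 328.1])]
block_long side [(0.75, [199.9, 245.4]), (0.35, [232.9, 347.0])]
block_long top [(0.75, [244.6, 230.7])]
block_short side [(0.84, [318.9, 337.2]), (0.64, [215.5, 347.1])]
block_short top [(0.78, [228.3, 414.0])]
lamp side [(0.61, [227.3, 345.8])]
lamp top [(0.97, [179.1, 316.4])]
```

View pics/side0.png

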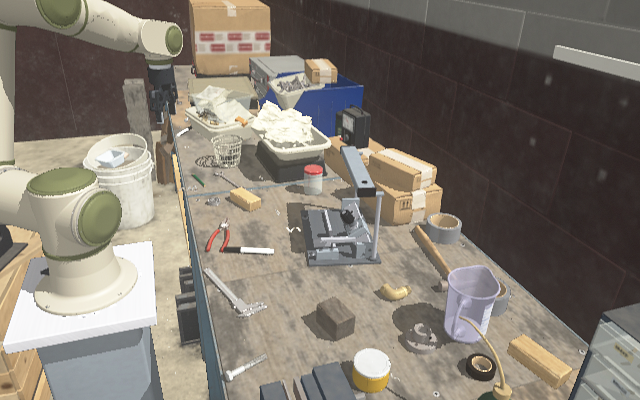

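View pics/top0.png

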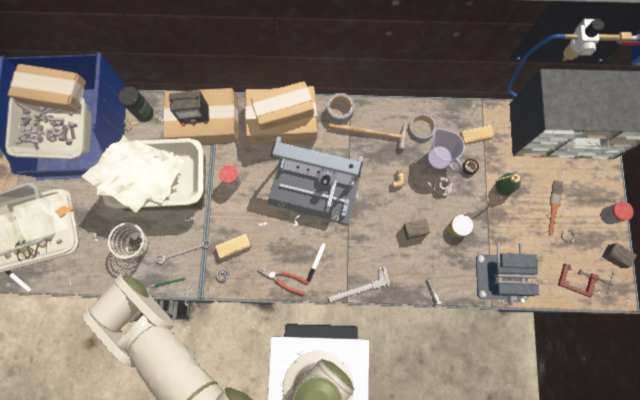

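View pics/wrist0.png

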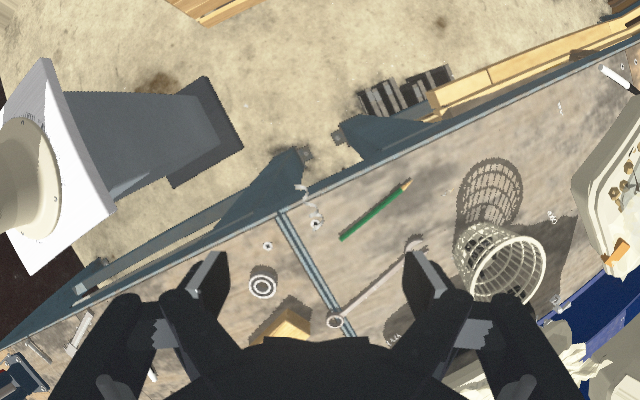

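The top view shows the fence at about (row 185, col 315), the long yellow block at (246, 233) and the short dark block at (229, 416). I'll zoom in for the corners.

```bash
cat > h.py <<'E'
import numpy as np,cv2
from scipy.spatial.transform import Rotation as R
from rig import ctrl
np.set_printoptions(suppress=True,precision=3)
def proj(n,P):
    c=ctrl.calibration(n);E=c["extrinsics"];q=(E[:3,:3]@np.atleast_2d(P).T).T+E[:3,3]
    u=(c["camera_matrix"]@q.T).T;return u[:,:2]/u[:,2:]
def onz(n,uv,z):
    c=ctrl.calibration(n);E=c["extrinsics"];d=E[:3,:3].T@np.linalg.solve(c["camera_matrix"],[uv[0],uv[1],1]);o=-E[:3,:3].T@E[:3,3]
    return o+d*(z-o[2])/d[2]
def Rq(q): return R.from_quat([q[1],q[2],q[3],q[0]]).as_matrix()
def wproj(P,s):
    c=ctrl.calibration("wrist");T=c["tool_from_camera"];K=c["camera_matrix"]
    t=(np.atleast_2d(P)-s["eef_pos"])@Rq(s["ee_rot"]); q=(t-T[:3,3])@T[:3,:3]
    r=np.linalg.norm(q[:,:2],axis=1);th=np.arctan2(r,q[:,2])
    return np.c_[K[0,2]+K[0,0]*th*q[:,0]/r,K[1,2]+K[1,1]*th*q[:,1]/r]
def wray(uv,s):
    c=ctrl.calibration("wrist");T=c["tool_from_camera"];K=c["camera_matrix"]
    d=np.array([(uv[0]-K[0,2])/K[0,0],(uv[1]-K[1,2])/K[1,1]]);th=np.hypot(*d)
    v=np.r_[d/th*np.sin(th),np.cos(th)];M=Rq(s["ee_rot"])
    return s["eef_pos"]+M@T[:3,3],M@T[:3,:3]@v
def wonz(uv,s,z):
    o,d=wray(uv,s);return o+d*(z-o[2])/d[2]
E
python3 - <<'E'
from h import *
t=cv2.imread("pics/top0.png");s=cv2.imread("pics/side0.png")
cv2.imwrite("pics/tz.png",cv2.resize(t[130:230,260:380],None,fx=6.5,fy=6,interpolation=cv2.INTER_CUBIC))
cv2.imwrite("pics/sz.png",cv2.resize(s[140:275,290:390],None,fx=6,fy=4.4,interpolation=cv2.INTER_CUBIC))
for l,c in(("block_long","top"),("block_long","side"),("fence","top"),("block_short","top")):
    d=ctrl.cut_out(l,c)
    for k in d[:1]:
        m=k["pixels"].astype(np.uint8);cs,_=cv2.findContours(m,0,2);cc=max(cs,key=cv2.contourArea)
        r=cv2.minAreaRect(cc);print(l,c,k["confidence"],m.sum(),r,cv2.boxPoints(r).tolist())
E
```

```text
block_long top 0.66 464 ((233.15518188476562, 245.63792419433594), (14.298539161682129, 33.239463806152344), 68.19859313964844) [[215.06898498535156, 245.1724090576172], [245.93104553222656, 232.8275909423828], [251.2413787841797, 246.1034393310547], [220.3793182373047, 258.4482421875]]
block_long side 0.91 495 ((244.77853393554688, 198.41522216796875), (34.0, 17.52941131591797), 28.07248878479004) [[225.65396118164062, 198.14878845214844], [233.90310668945312, 182.68165588378906], [263.9031066894531, 198.68165588378906], [255.65396118164062, 214.14878845214844]]
fence top 0.62 5526 ((311.8254089355469, 179.615966796875), (92.8868179321289, 69.19120025634766), 13.706960678100586) [[258.5070495605469, 202.2212371826172], [274.9023132324219, 135.00059509277344], [365.1437683105469, 157.0106964111328], [348.7485046386719, 224.23133850097656]]
block_short top 0.73 387 ((416.2353210449219, 228.44117736816406), (16.00735092163086, 24.98116683959961), 75.96376037597656) [[402.176513671875, 223.70587158203125], [426.41180419921875, 217.64706420898438], [430.29412841796875, 233.17648315429688], [406.058837890625, 239.23529052734375]]
```

View pics/tz.png

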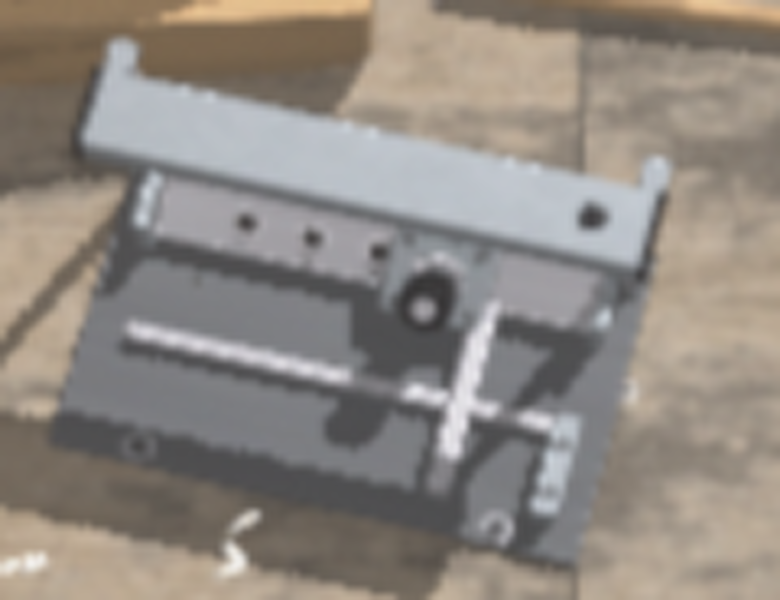

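View pics/sz.png

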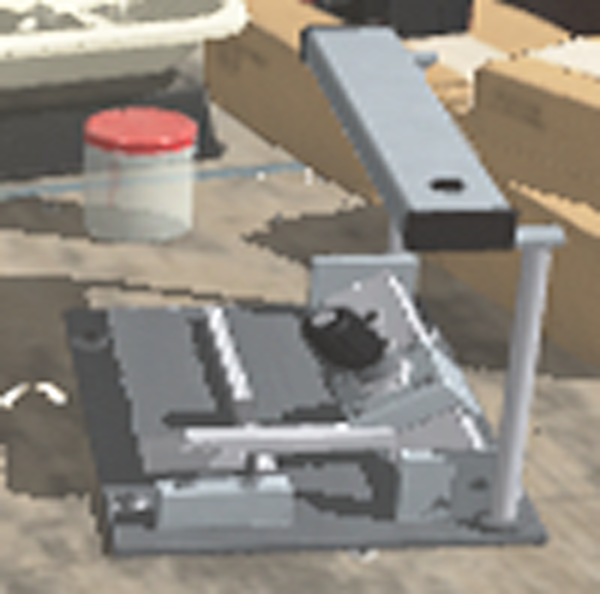

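```bash
cat > fit.py <<'E'
from h import *
from scipy.optimize import least_squares
tz=lambda u,v:(260+u/6.5,130+v/6); sz=lambda u,v:(290+u/6,140+v/4.4)
ob=[("top",tz(52,440),(-95,145,8)),("top",tz(575,563),(-95,-145,8)),("top",tz(424,308),(8.4,-32,96.3)),
("top",tz(82,145),(20,144,220)),("top",tz(642,250),(20,-136,220)),("top",tz(127,328),(-25,124,20)),
("side",sz(67,312),(-95,145,8)),("side",sz(105,525),(-95,-145,8)),("side",sz(548,528),(95,-145,8)),("side",sz(325,318),(8.4,-32,96.3)),
("side",sz(405,212),(20,-136,220)),("side",sz(305,30),(20,144,220)),("side",sz(515,210),(64,-136,220))]
def W(p,P):
    c,s=np.cos(p[2]),np.sin(p[2]);P=np.atleast_2d(P)
    return np.c_[p[0]+c*P[:,0]-s*P[:,1],p[1]+s*P[:,0]+c*P[:,1],P[:,2]]
def f(p): return np.concatenate([(proj(n,W(p,P))[0]-uv) for n,uv,P in ob])
if __name__=="__main__":
    r=least_squares(f,[500,0,-.2],loss="soft_l1");print(r.x,np.degrees(r.x[2]));print(r.fun.reshape(-1,2))
    p=r.x
    t=cv2.imread("pics/top0.png")[130:230,260:380];print(W(p,[17,-32,84]),W(p,[17,40,84]))
    for l in [[(233.2,245.6)]]:
        print("long c", onz("top",l[0],28))
    b=[[215.07,245.17],[245.93,232.83],[251.24,246.1],[220.38,258.45]]
    print(np.array([onz("top",x,32) for x in b]))
    print("side", onz("side",(244.8,198.4),16))
E
python3 fit.py
```

```text
[653.643  28.172  12.339] 706.9747561374684
[[ 0.212 -0.568]
 [ 1.339 -0.143]
 [ 0.247 -0.782]
 [-1.474 -1.633]
 [ 0.961  2.986]
 [-0.264 -0.292]
 [-0.65  -1.239]
 [ 0.979  5.162]
 [-0.065  1.604]
 [-0.67  -0.553]
 [-0.112 -0.499]
 [-0.356 -1.725]
 [-0.387 -0.476]]
[[662.993  -6.836  84.   ]] [[679.221  63.311  84.   ]]
long c [439.693 297.506  28.   ]
[[438.922 357.317  32.   ]
 [483.305 257.044  32.   ]
 [439.221 236.485  32.   ]
 [395.323 336.242  32.   ]]
side [440.883 297.842  16.   ]
```

```bash
cat > plan.py <<'E'
from h import *
import json,sys
F=np.array([653.64,28.17,np.radians(-13.03)])
if __import__("os").path.exists("fence.json"): F=np.array(json.load(open("fence.json")))
c,s_=np.cos(F[2]),np.sin(F[2]);RF=np.array([[c,-s_,0],[s_,c,0],[0,0,1.]])
def fw(P): return RF@np.asarray(P,float)+[F[0],F[1],0]
def wf(P): return RF.T@(np.asarray(P,float)-[F[0],F[1],0])
def tool(xdir,ydir):
    x=np.array(xdir,float);x/=np.linalg.norm(x);y=np.array(ydir,float);y-=x*(x@y);y/=np.linalg.norm(y)
    return np.c_[x,y,np.cross(x,y)]
KR=RF@tool([.574,0,-.819],[0,1,0])
def plan(pos,Rt,op,step=42.,ang=8.0,p0=None,R0=None,n=None):
    s=ctrl.sense();p=s["eef_pos"] if p0 is None else p0;M=Rq(s["ee_rot"]) if R0 is None else R0
    D=np.linalg.norm(pos-p);a=np.degrees(np.linalg.norm(R.from_matrix(M.T@Rt).as_rotvec()))
    k=n or max(1,int(np.ceil(max(D/step,a/ang))));print("dist",D,"ang",a,"rows",k,"force",s["force"],"t",s["time_s"])
    rows=[]
    for i in range(k):
        sh=np.round(M.T@(pos-p)/(k-i)/150,3);rv=np.round(R.from_matrix(M.T@Rt).as_rotvec()/(k-i)/np.radians(60),3)
        p=p+M@sh*150;M=M@R.from_rotvec(rv*np.radians(60)).as_matrix();rows.append([op,*(sh+0.).tolist(),*(rv+0.).tolist()])
    for i in range(0,k,5):print(json.dumps(rows[i:i+5]))
    return p,M
E
python3 - <<'E'
from plan import *
s=ctrl.sense();print(Rq(s["ee_rot"]))
ax=np.array([-.574,0,.819]);g=np.array([17,-32,84])
t=fw(g+ax*(110));print(t)
plan(t,KR,1)
E
```

```text
[[ 0.     0.449  0.893]
 [ 0.     0.893 -0.449]
 [-1.     0.    -0.   ]]
[601.473   7.397 174.09 ]
dist 591.7200803737609 ang 37.51527623431587 rows 15 force [-0.589 -0.15   0.385] t 1.15
[[1, 0.025, -0.11, 0.237, -0.015, -0.039, 0.005], [1, 0.034, -0.114, 0.234, -0.015, -0.039, 0.005], [1, 0.043, -0.118, 0.231, -0.015, -0.039, 0.005], [1, 0.052, -0.122, 0.227, -0.015, -0.039, 0.005], [1, 0.061, -0.126, 0.223, -0.015, -0.039, 0.004]]
[[1, 0.069, -0.13, 0.218, -0.015, -0.039, 0.005], [1, 0.077, -0.133, 0.213, -0.015, -0.039, 0.004], [1, 0.085, -0.137, 0.208, -0.014, -0.038, 0.005], [1, 0.093, -0.14, 0.202, -0.015, -0.039, 0.004], [1, 0.1, -0.144, 0.196, -0.014, -0.038, 0.005]]
[[1, 0.107, -0.147, 0.19, -0.015, -0.039, 0.004], [1, 0.115, -0.151, 0.183, -0.014, -0.038, 0.005], [1, 0.121, -0.154, 0.176, -0.015, -0.039, 0.004], [1, 0.127, -0.157, 0.168, -0.014, -0.038, 0.005], [1, 0.133, -0.161, 0.161, -0.015, -0.039, 0.004]]
```

Request:
move_arm --targets '[[[1,0.02,-0.11,0.24,-0.015,-0.04,0.005],[1,0.03,-0.11,0.23,-0.015,-0.04,0.005],[1,0.04,-0.12,0.23,-0.015,-0.04,0.005],[1,0.05,-0.12,0.23,-0.015,-0.04,0.005],[1,0.06,-0.13,0.22,-0.015,-0.04,0.005]]]'

```text
time_s: 1.65
eef_pos: [358.2, 314.2, 215.0]
ee_rot: [0.765, 0.127, 0.615, -0.143]
force: [0.6, 1.2, -0.3]
grip_width: 0.997
```

Request:
move_arm --targets '[[[1,0.07,-0.13,0.22,-0.015,-0.04,0.005],[1,0.08,-0.13,0.21,-0.015,-0.04,0.005],[1,0.08,-0.14,0.21,-0.015,-0.04,0.005],[1,0.09,-0.14,0.2,-0.015,-0.04,0.005],[1,0.1,-0.14,0.2,-0.015,-0.04,0.005]]]'

```text
time_s: 2.15
eef_pos: [480.5, 160.7, 198.0]
ee_rot: [0.831, 0.089, 0.535, -0.121]
force: [1.0, 0.5, 0.2]
grip_width: 0.997
```

```bash
python3 - <<'E'
from plan import *
t=fw(np.array([17,-32,84])+np.array([-.574,0,.819])*110);plan(t,KR,1)
E
```

```text
dist 196.71835694975812 ang 11.574926652560048 rows 5 force [0.965 0.508 0.205] t 2.15
[[1, 0.115, -0.148, 0.184, -0.014, -0.036, 0.004], [1, 0.121, -0.151, 0.177, -0.014, -0.036, 0.004], [1, 0.127, -0.154, 0.17, -0.014, -0.036, 0.004], [1, 0.133, -0.157, 0.163, -0.014, -0.035, 0.004], [1, 0.137, -0.16, 0.156, -0.014, -0.036, 0.004]]
```

Request:
move_arm --targets '[[[1,0.115,-0.15,0.18,-0.014,-0.036,0.004],[1,0.12,-0.15,0.18,-0.014,-0.036,0.004],[1,0.13,-0.15,0.17,-0.014,-0.036,0.004],[1,0.13,-0.16,0.16,-0.014,-0.036,0.004],[1,0.13,-0.16,0.16,-0.014,-0.036,0.004]]]'

```text
time_s: 2.65
eef_pos: [600.6, 7.3, 174.5]
ee_rot: [0.882, 0.052, 0.458, -0.101]
force: [0.9, 0.0, 0.4]
grip_width: 0.999
```

```bash
cat > look.py <<'E'
from plan import *
import pickle
n=sys.argv[1];s=ctrl.sense();im=ctrl.capture("wrist").copy();pickle.dump((s,im),open(n+".pkl","wb"))
print(s["eef_pos"],wf(s["eef_pos"]),s["force"],s["grip_width"])
y=float(sys.argv[2]) if len(sys.argv)>2 else -32
pts=dict(knobtop=(8.4,y,96.3),knobmid=(17,y,84),bedL=(-95,145,8),bedR=(-95,-145,8),esT=(-75,-110,34),esT2=(-17,-110,34),stL=(-25,124,20),stR=(-25,-110,20),toe=(-75,y-34,34),lampL=(20,144,193),lampR=(20,-136,193))
b=im[:,:,::-1].copy()
for k,P in pts.items():
    u=wproj(fw(P),s)[0];print(k,u);cv2.circle(b,tuple(int(x) for x in np.round(u)),2,(0,0,255),-1)
cv2.imwrite(f"pics/{n}.png",b)
cv2.imwrite(f"pics/{n}_raw.png",im[:,:,::-1])
E
python3 look.py w1
```

```text
[600.593   7.281 174.513] [-46.972 -32.311 174.513] [0.853 0.017 0.43 ] 0.9988953266493836
knobtop [316.876 203.781]
knobmid [316.824 198.485]
bedL [510.524  57.209]
bedR [183.094  45.999]
esT [217.904  76.422]
esT2 [230.464 131.909]
stL [475.149 121.137]
stR [231.901 115.722]
toe [272.561  73.043]
lampL [532.982 305.758]
lampR [174.668 318.035]
```

View pics/w1.png

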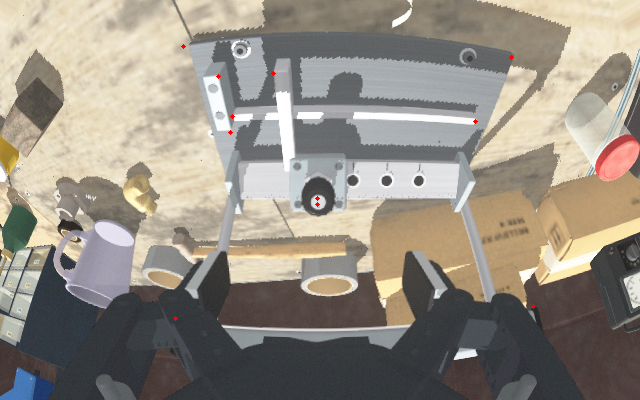

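```bash
python3 - <<'E'
import cv2
b=cv2.imread("pics/w1_raw.png")
cv2.imwrite("pics/w1z.png",cv2.resize(b[30:220,170:370],None,fx=4,fy=3.1,interpolation=cv2.INTER_CUBIC))
cv2.imwrite("pics/w1y.png",cv2.resize(b[30:220,340:540],None,fx=4,fy=3.1,interpolation=cv2.INTER_CUBIC))
E
```

```text
(no output)
```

View pics/w1z.png

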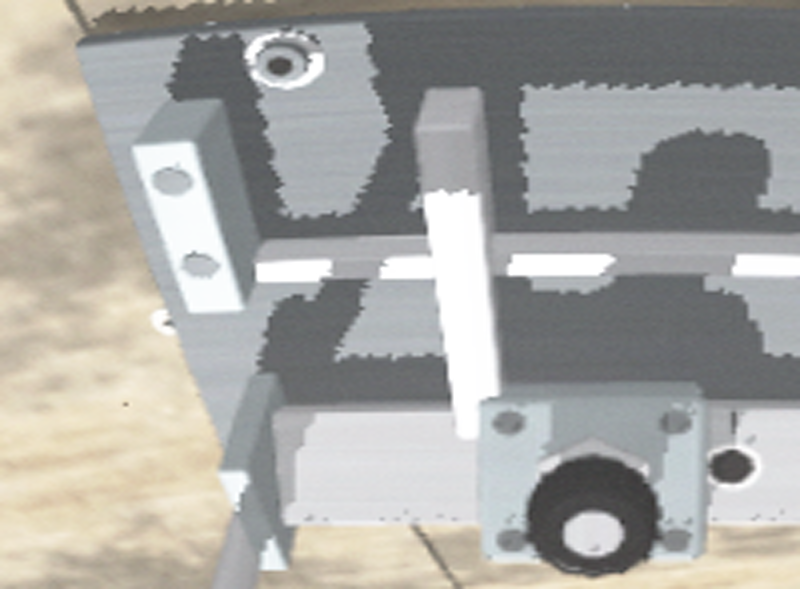

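View pics/w1y.png

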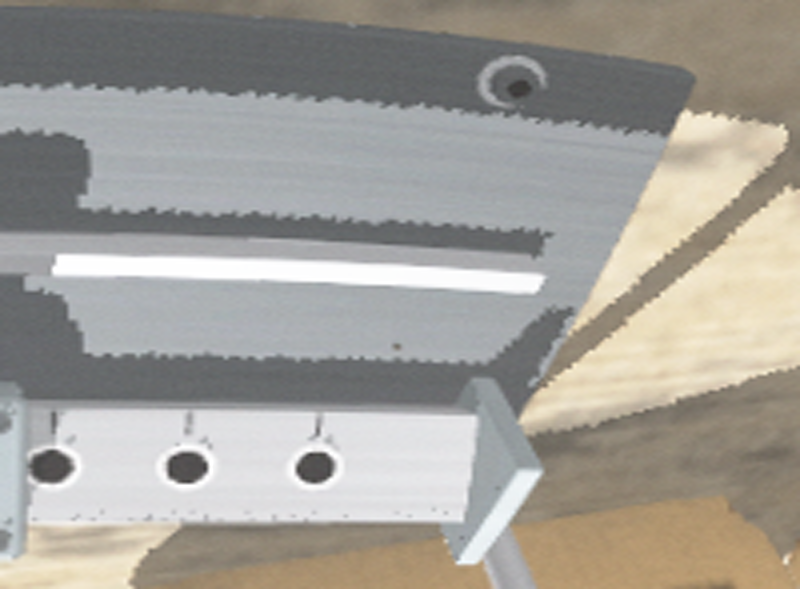

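```bash
python3 - <<'E'
from plan import *
import pickle,fit
from scipy.optimize import least_squares
s,_=pickle.load(open("w1.pkl","rb"))
z=lambda u,v:np.array([170+u/4,30+v/3.1]);y=lambda u,v:np.array([340+u/4,30+v/3.1])
ob=[(z(80,46),(-95,-145,8)),(y(693,72),(-95,145,8)),(z(195,142),(-75,-110,34)),(z(245,305),(-17,-110,34)),(z(415,130),(-75,-66,34)),(y(548,272),(-25,124,20)),(z(258,263),(-25,-110,20)),(z(595,533),(8.4,-32,96.3))]
hs=[(y(52,466),4),(y(187,466),40),(y(316,466),76)]
def f(p):
    r=[wproj(fit.W(p,P),s)[0]-u for u,P in ob]
    ax=np.array([-.574,0,.819]);b=np.array([17,0,84])-ax*p[3]
    r+=[wproj(fit.W(p,b+[0,yy,0]),s)[0]-u for u,yy in hs]
    return np.concatenate(r)
r=least_squares(f,[653,28,np.radians(-13),50],loss="soft_l1",x_scale=[1,1,.01,1]);print(r.x,np.degrees(r.x[2]));print(r.fun.reshape(-1,2))
print(np.degrees(F[2]))
p=r.x;print(fit.f(p[:3]).reshape(-1,2))
json.dump(p[:3].tolist(),open("fence.json","w"))
E
```

```text
[651.735  30.48   -0.217  62.228] -12.40953851208425
[[-6.262  0.218]
 [-0.793  0.511]
 [ 0.097 -0.755]
 [ 0.708  2.444]
 [-0.055 -0.793]
 [ 0.637  0.591]
 [-1.205 -0.222]
 [ 0.521  0.301]
 [ 0.38  -0.161]
 [ 0.212 -0.169]
 [-0.01  -0.029]]
-13.03
[[-0.324  0.452]
 [ 1.052  0.026]
 [-0.47  -0.346]
 [-2.46  -0.612]
 [ 0.236  3.104]
 [-0.986  0.605]
 [-1.933 -1.326]
 [ 0.636  4.99 ]
 [-0.616  0.982]
 [-1.519 -0.876]
 [-0.64  -0.867]
 [-1.789 -1.958]
 [-0.982 -0.93 ]]
```

```bash
python3 - <<'E'
from plan import *
ax=np.array([-.574,0,.819]);g=np.array([17,-32,84])
p,M=plan(fw(g+ax*15),KR,0.6,step=30)
plan(fw(g-ax*20),KR,0.5,p0=p,R0=M,step=18)
E
```

```text
dist 92.7063604540185 ang 0.8108120045750314 rows 4 force [-0.489 -3.207 -1.514] t 2.7
[[0.6, 0.154, 0.009, -0.006, -0.003, 0.001, 0.002], [0.6, 0.154, 0.009, -0.006, -0.002, 0.001, 0.002], [0.6, 0.154, 0.009, -0.005, -0.003, 0.0, 0.002], [0.6, 0.155, 0.009, -0.005, -0.002, 0.001, 0.003]]
dist 34.94256316140195 ang 0.028770184194924837 rows 2 force [-0.489 -3.207 -1.514] t 2.7
[[0.5, 0.116, 0.0, 0.0, 0.0, 0.0, 0.0], [0.5, 0.117, 0.0, 0.0, 0.0, 0.0, 0.0]]
```

Request:
move_arm --targets '[[[0.6,0.154,0.01,-0.006,-0.003,0.001,0.002],[0.6,0.154,0.01,-0.006,-0.003,0.001,0.002],[0.6,0.154,0.01,-0.005,-0.003,0,0.002],[0.6,0.154,0.01,-0.005,-0.003,0.001,0.002]]]'

```text
time_s: 3.1
eef_pos: [650.6, 3.5, 96.2]
ee_rot: [0.881, 0.049, 0.461, -0.094]
force: [0.6, -0.5, -0.2]
grip_width: 0.6
```

```bash
python3 look.py w2
```

```text
[650.593   3.494  96.224] [  4.683 -26.601  96.224] [ 0.597 -0.467 -0.24 ] 0.5997573643752796
knobtop [306.477 261.98 ]
knobmid [307.141 249.674]
bedL [576.748  47.821]
bedR [114.555  27.05 ]
esT [154.609  66.964]
esT2 [182.956 148.516]
stL [527.088 133.452]
stR [185.919 124.662]
toe [234.995  57.534]
lampL [593.144 387.794]
lampR [109.99 417.91]
```

View pics/w2.png

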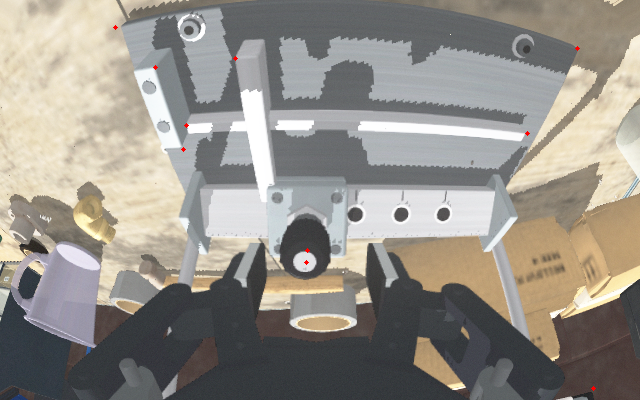

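```bash
python3 - <<'E'
from plan import *
s=ctrl.sense();print(s["eef_pos"],wf(s["eef_pos"]),s["dq"])
E
```

```text
[650.484   3.259  92.951] [  4.627 -26.855  92.951] [ 0.005 -0.055  0.035  0.005  0.06  -0.002]
```

Request:
move_arm --targets '[[[0.6,0,0,0,0,0,0],[0.6,0,0,0,0,0,0]]]'

```text
time_s: 3.35
eef_pos: [650.0, 3.7, 98.0]
ee_rot: [0.881, 0.049, 0.46, -0.094]
force: [0.8, 0.6, -0.1]
grip_width: 0.602
```

```bash
python3 - <<'E'
from plan import *
s=ctrl.sense();print(s["eef_pos"],wf(s["eef_pos"]),s["dq"])
ax=np.array([-.574,0,.819]);g=np.array([17,-32,84])
p,M=plan(fw(g+ax*15),KR,0.6,step=30)
plan(fw(g-ax*20),KR,0.5,p0=p,R0=M,step=18)
E
```

```text
[650.049   3.711  97.967] [  4.106 -26.506  97.967] [ 0.002 -0.015 -0.     0.    -0.002 -0.   ]
dist 7.167377633614715 ang 0.2569029510245561 rows 1 force [ 0.838  0.64  -0.123] t 3.35
[[0.6, 0.025, -0.037, 0.017, 0.003, -0.003, -0.002]]
dist 35.072156557260044 ang 0.02816232866610473 rows 2 force [ 0.838  0.64  -0.123] t 3.35
[[0.5, 0.117, 0.0, 0.0, 0.0, 0.0, 0.0], [0.5, 0.117, 0.0, 0.0, 0.0, 0.0, 0.0]]
```

Request:
move_arm --targets '[[[0.6,0.025,-0.037,0.017,0.003,-0.003,-0.002],[0.6,0,0,0,0,0,0],[0.6,0,0,0,0,0,0]]]'

```text
time_s: 3.65
eef_pos: [653.1, -3.0, 96.0]
ee_rot: [0.882, 0.05, 0.459, -0.096]
force: [-0.2, 0.4, 0.1]
grip_width: 0.601
```

```bash
python3 - <<'E'
from plan import *
s=ctrl.sense();print(s["eef_pos"],wf(s["eef_pos"]),s["dq"])
ax=np.array([-.574,0,.819]);g=np.array([17,-32,84])
plan(fw(g-ax*20),KR,0.5,step=18)
E
```

```text
[653.125  -2.963  95.957] [  8.544 -32.363  95.957] [ 0.005  0.001  0.002 -0.005  0.     0.001]
dist 34.64916752796255 ang 0.053516439800134666 rows 2 force [-0.173  0.438  0.062] t 3.65
[[0.5, 0.115, 0.001, 0.0, 0.0, 0.0, 0.0], [0.5, 0.116, 0.002, 0.0, -0.001, 0.0, 0.0]]
```

Request:
move_arm --targets '[[[0.5,0.077,0.001,0,0,0,0],[0.5,0.077,0.001,0,0,0,0],[0.5,0.077,0.001,0,0,0,0],[0.5,0,0,0,0,0,0],[0.5,0,0,0,0,0,0]]]'

```text
time_s: 4.15
eef_pos: [672.6, -6.6, 66.4]
ee_rot: [0.882, 0.05, 0.46, -0.096]
force: [-0.0, -0.2, 0.2]
grip_width: 0.504
```

```bash
python3 look.py w3
```

```text
[672.557  -6.554  66.354] [ 28.294 -31.695  66.354] [-0.029 -0.185  0.171] 0.5036814372913709
knobtop [316.311 299.988]
knobmid [316.259 281.24 ]
bedL [622.753  40.365]
bedR [80.184  7.982]
esT [121.051  51.867]
esT2 [161.952 154.114]
stL [567.643 136.691]
stR [165.929 124.609]
toe [221.555  35.025]
lampL [631.068 422.412]
lampR [ 87.886 473.333]
```

View pics/w3.png

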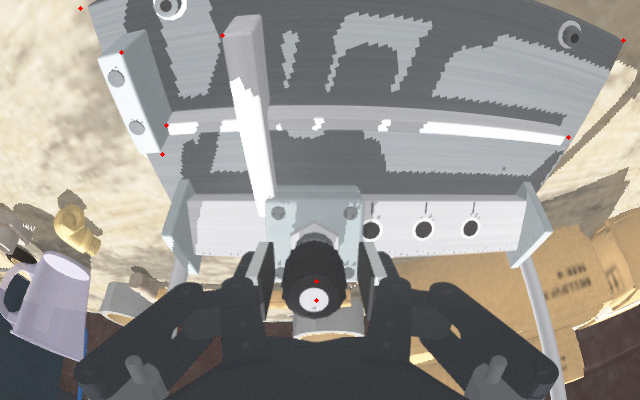

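The knob cap, at (300, 314), sits centred between the pads. I'll close on it.

Request:
move_arm --targets '[[[0,0,0,0,0,0,0],[0,0,0,0,0,0,0],[0,0,0,0,0,0,0],[0,0,0,0,0,0,0],[0,0,0,0,0,0,0]]]' --force 60

```text
time_s: 4.7
eef_pos: [672.6, -6.5, 67.5]
ee_rot: [0.882, 0.05, 0.459, -0.096]
force: [-6.2, 1.5, 6.8]
grip_width: 0.315
```

Request:
move_arm --targets '[[[0,-0.03,0,0,0,0,0],[0,-0.03,0,0,0,0,0],[0,-0.03,0,0,0,0,0],[0,0,0,0,0,0,0]]]'

```text
time_s: 5.1
eef_pos: [665.3, -4.9, 78.0]
ee_rot: [0.882, 0.05, 0.459, -0.096]
force: [9.5, -0.0, -8.4]
grip_width: 0.312
```

Request:
move_arm --targets '[[[0,-0.015,0,0,0,0,0],[0,-0.015,0,0,0,0,0],[0,0,0,0,0,0,0]]]'

```text
time_s: 5.4
eef_pos: [662.9, -4.5, 81.5]
ee_rot: [0.882, 0.05, 0.459, -0.096]
force: [10.5, -1.0, -9.9]
grip_width: 0.314
```

```bash
python3 - <<'E'
from plan import *
s=ctrl.sense();q=wf(s["eef_pos"]);print(q,(q-[28.294,-31.695,66.354])@[-.574,0,.819],KR.T@s["force"])
E
```

```text
[ 18.379 -31.745  81.474] 18.074346655336704 [14.115  1.281  2.87 ]
```

Request:
move_arm --targets '[[[0,-0.012,0,0,0,0,0],[0,-0.006,0,0,0,0,0],[0,0,0,0,0,0,0]]]'

```text
time_s: 5.7
eef_pos: [661.9, -4.7, 82.4]
ee_rot: [0.882, 0.05, 0.459, -0.096]
force: [25.5, -4.6, -24.5]
grip_width: 0.309
```

```bash
python3 - <<'E'
from plan import *
s=ctrl.sense();q=wf(s["eef_pos"]);print(q,(q-[28.294,-31.695,66.354])@[-.574,0,.819],KR.T@s["force"])
E
```

```text
[ 17.516 -32.124  82.449] 19.368556057765527 [34.96   0.977  7.182]
```

Request:
move_arm --targets '[[[0,0.007,0,0,0,0,0],[0,0,0.04,0,0,0,0],[0,0,0.07,0,0,0,0],[0,0,0.07,0,0,0,0],[0,0,0.07,0,0,0,0]]]'

```text
time_s: 6.2
eef_pos: [670.2, 31.9, 82.4]
ee_rot: [0.882, 0.05, 0.459, -0.097]
force: [12.7, -5.9, -12.7]
grip_width: 0.313
```

Request:
move_arm --targets '[[[0,0,0.07,0,0,0,0],[0,0,0.07,0,0,0,0],[0,0,0.06,0,0,0,0],[0,0,0.02,0,0,0,0],[0,0,0,0,0,0,0]]]'

```text
time_s: 6.7
eef_pos: [677.5, 64.7, 82.4]
ee_rot: [0.882, 0.05, 0.459, -0.096]
force: [13.7, -1.0, -12.2]
grip_width: 0.314
```

```bash
python3 look.py w4 40; python3 - <<'E'
from plan import *
s=ctrl.sense();q=wf(s["eef_pos"]);print(q,(q-[28.294,-31.695,66.354])@[-.574,0,.819],KR.T@s["force"])
E
```

```text
[677.51   64.662  82.417] [17.826 38.922 82.417] [ 13.656  -1.    -12.155] 0.31367132453960955
knobtop [319.228 275.528]
knobmid [318.916 260.603]
bedL [520.336  11.464]
bedR [24.824 44.786]
esT [45.091 81.249]
esT2 [ 85.976 154.781]
stL [462.524 122.164]
stR [ 90.144 131.373]
toe [237.793  43.263]
lampL [532.376 442.481]
lampR [ 17.821 402.663]
[17.808 38.829 82.366] 19.13235834513785 [18.96   1.65   4.886]
```

View pics/w4.png

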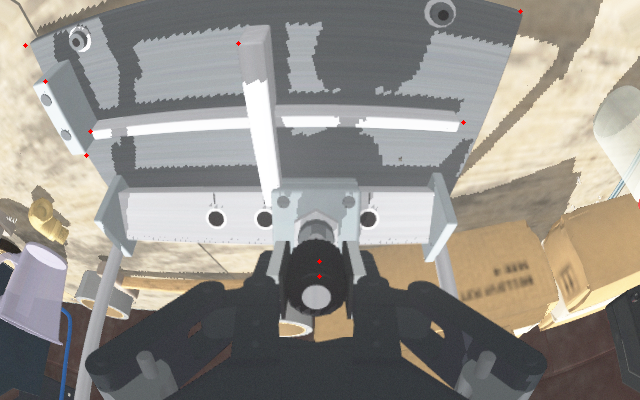

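Request:
move_arm --targets '[[[0,0,0.009,0,0,0,0],[0,0,0,0,0,0,0],[0,0,0,0,0,0,0]]]'

```text
time_s: 7.05
eef_pos: [677.7, 65.4, 82.4]
ee_rot: [0.882, 0.05, 0.459, -0.096]
force: [13.6, -2.8, -11.8]
grip_width: 0.307
```

```bash
python3 - <<'E'
from plan import *
s=ctrl.sense();q=wf(s["eef_pos"]);print(q,(q-[28.294,-31.695,66.354])@[-.574,0,.819],KR.T@s["force"])
E
```

```text
[17.823 39.71  82.383] 19.137768503759794 [17.633  0.231  4.617]
```

Request:
move_arm --targets '[[[0,0.02,0.002,0,0,0,0],[0,0.02,0,0,0,0,0],[0,0.02,0,0,0,0,0],[0,0.02,0,0,0,0,0],[0,0,0,0,0,0,0]]]'

```text
time_s: 7.55
eef_pos: [684.4, 64.1, 72.7]
ee_rot: [0.882, 0.05, 0.459, -0.096]
force: [8.5, -4.9, -6.7]
grip_width: 0.311
```

Request:
move_arm --targets '[[[0,0.02,0,0,0,0,0],[0,0.02,0,0,0,0,0],[0,0,0,0,0,0,0]]]'

```text
time_s: 7.85
eef_pos: [687.7, 63.4, 67.9]
ee_rot: [0.882, 0.05, 0.459, -0.096]
force: [7.4, -3.8, -5.6]
grip_width: 0.31
```

```bash
python3 - <<'E'
from plan import *
s=ctrl.sense();q=wf(s["eef_pos"]);print(q,(q-[28.294,-31.695,66.354])@[-.574,0,.819],KR.T@s["force"])
E
```

```text
[28.032 39.912 67.901] 1.4178532186015917 [ 9.234 -2.099  3.394]
```

The pin has gone into the hole: 17.7 mm of return travel and still 9 N of spring pull. I'll let go now.

Request:
move_arm --targets '[[[0.6,0,0,0,0,0,0],[0.6,0,0,0,0,0,0],[0.6,0,0,0,0,0,0],[0.6,0,0,0,0,0,0]]]'

```text
time_s: 8.25
eef_pos: [687.2, 64.2, 68.5]
ee_rot: [0.882, 0.05, 0.459, -0.096]
force: [0.4, 0.4, 0.8]
grip_width: 0.6
```

Request:
move_arm --targets '[[[0.6,-0.15,0,0,0,0,0],[0.6,-0.2,0,0,0,0,0],[0.6,-0.2,0,0,0,0,0],[0.6,-0.1,0,0,0,0,0],[0.6,0,0,0,0,0,0]]]'

```text
time_s: 8.75
eef_pos: [632.7, 76.6, 150.5]
ee_rot: [0.883, 0.05, 0.458, -0.096]
force: [-0.0, 0.1, -1.1]
grip_width: 0.6
```

```bash
python3 look.py w5 40
```

```text
[632.722  76.552 150.491] [-28.47   40.909 150.491] [-0.014  0.149 -1.098] 0.6002070490510045
knobtop [315.138 214.561]
knobmid [315.156 207.915]
bedL [455.137  35.924]
bedR [94.81  53.774]
esT [119.717  82.745]
esT2 [143.672 138.019]
stL [416.438 115.182]
stR [146.372 121.046]
toe [264.452  65.963]
lampL [474.006 342.798]
lampR [ 78.682 326.019]
```

View pics/w5.png

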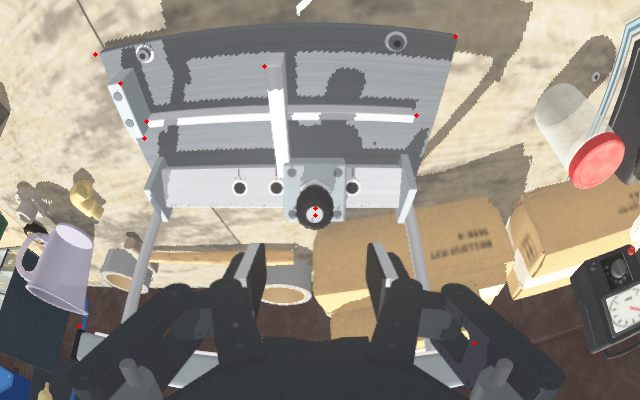

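Released. The knob cap is at (215, 315), where the home position predicts it, and the saddle stands between the second and fourth holes. The block comes next.

```bash
python3 - <<'E'
from plan import *
a=np.radians(23.7);T=tool([0,0,-1],[np.cos(a),np.sin(a),0])
plan(np.array([440,290,170.]),T,0.9)
E
```

```text
dist 288.56818478500963 ang 63.558000004980705 rows 8 force [-0.362 -0.361 -0.583] t 8.8
[[0.9, -0.126, 0.139, -0.15, 0.109, 0.068, -0.034], [0.9, -0.12, 0.117, -0.173, 0.109, 0.067, -0.034], [0.9, -0.11, 0.091, -0.193, 0.109, 0.067, -0.034], [0.9, -0.099, 0.065, -0.209, 0.108, 0.067, -0.035], [0.9, -0.086, 0.037, -0.222, 0.109, 0.068, -0.035]]
[[0.9, -0.07, 0.008, -0.23, 0.108, 0.068, -0.034], [0.9, -0.054, -0.02, -0.234, 0.109, 0.067, -0.035], [0.9, -0.036, -0.048, -0.232, 0.108, 0.068, -0.034]]
```

Request:
move_arm --targets '[[[0.9,-0.126,0.14,-0.15,0.109,0.068,-0.034],[0.9,-0.12,0.117,-0.173,0.109,0.068,-0.034],[0.9,-0.11,0.09,-0.193,0.109,0.068,-0.034],[0.9,-0.1,0.065,-0.21,0.109,0.068,-0.034],[0.9,-0.086,0.037,-0.222,0.109,0.068,-0.034]]]'

```text
time_s: 9.3
eef_pos: [511.2, 210.9, 161.0]
ee_rot: [0.724, 0.271, 0.564, -0.289]
force: [0.5, -0.3, -0.9]
grip_width: 0.9
```

Request:
move_arm --targets '[[[0.9,-0.07,0.008,-0.23,0.109,0.068,-0.034],[0.9,-0.054,-0.02,-0.234,0.109,0.068,-0.034],[0.9,-0.036,-0.048,-0.232,0.109,0.068,-0.034],[0.9,0,0,0,0,0,0],[0.9,0,0,0,0,0,0]]]'

```text
time_s: 9.8
eef_pos: [440.3, 289.7, 169.2]
ee_rot: [0.59, 0.388, 0.593, -0.386]
force: [0.9, -0.3, 0.2]
grip_width: 0.9
```

```bash
python3 look.py w6 40 | head -1; python3 - <<'E'
from plan import *
s=ctrl.sense();M=Rq(s["ee_rot"]);print(M,s["joints"])
d=ctrl.cut_out("block_long","wrist")
for k in d:print(k["confidence"],k["point"])
a=np.radians(23.7);l=np.array([-np.sin(a),np.cos(a),0]);w=np.array([np.cos(a),np.sin(a),0])
b=cv2.imread("pics/w6_raw.png")
for i in(-1,1):
  for j in(-1,1):
    u=wproj(np.array([440,297,32])+l*55*i+w*22.5*j,s)[0];print(u);cv2.circle(b,tuple(int(x) for x in u),2,(0,0,255),-1)
cv2.imwrite("pics/w6b.png",b)
E
```

```text
[440.339 289.668 169.241] [-262.156  207.703  169.241] [ 0.913 -0.304  0.25 ] 0.9000250225756371
[[-0.002  0.916  0.401]
 [ 0.004  0.401 -0.916]
 [-1.    -0.001 -0.005]] [ 0.356  0.373  1.582  0.005  1.187 -0.058]
0.55 [178.3, 319.5]
[296.513 237.229]
[342.344 237.129]
[294.51 122.9 ]
[344.755 122.943]
```

View pics/w6b.png

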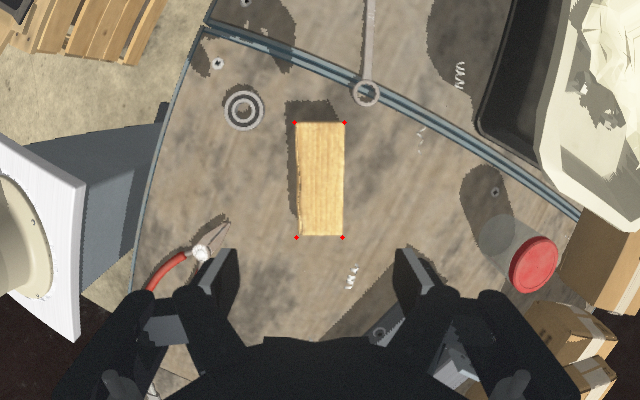

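```bash
python3 - <<'E'
from plan import *
import pickle
s,_=pickle.load(open("w6.pkl","rb"));c=np.array([440.3,297,0]);M=Rq(s["ee_rot"])
for u in((228,220),(200,252),(243,110)):
    P=wonz(u,s,5);print(P,(P-c)@M)
for u in((296.5,123),(344.5,123),(298,236),(343,236)):print(wonz(u,s,32))
a=np.radians(23.7);T=tool([0,0,-1],[np.cos(a),np.sin(a),0])
p,m=plan(np.array([440.3,297,60]),T,0.8)
plan(np.array([440.3,297,13]),T,0.8,p0=p,R0=m,step=25)
E
```

```text
[368.694 214.328   5.   ] [ -5.159 -98.778  46.941]
[349.452 162.287   5.   ] [  -5.321 -137.295   86.878]
[343.072 329.414   5.   ] [ -4.633 -76.035 -68.747]
[398.819 339.212  32.   ]
[438.129 356.565  32.   ]
[442.245 239.747  32.   ]
[482.664 257.397  32.   ]
dist 109.76525690469028 ang 0.30320518442454636 rows 3 force [ 0.22   0.392 -0.731] t 9.9
[[0.8, 0.243, 0.007, -0.015, -0.001, -0.002, 0.0], [0.8, 0.244, 0.007, -0.015, 0.0, -0.001, 0.0], [0.8, 0.243, 0.006, -0.015, -0.001, -0.002, 0.0]]
dist 47.01170642117845 ang 0.03689893476911435 rows 2 force [ 0.22   0.392 -0.731] t 9.9
[[0.8, 0.157, 0.0, 0.0, 0.0, 0.0, 0.0], [0.8, 0.156, 0.0, -0.001, 0.0, 0.0, 0.0]]
```

Request:
move_arm --targets '[[[0.8,0.24,0.007,-0.018,0,-0.002,0],[0.8,0.24,0.007,-0.018,0,-0.001,0],[0.8,0.24,0.007,-0.018,0,-0.002,0],[0.8,0.14,0,0,0,0,0],[0.8,0.1,0,0,0,0,0]]]'

```text
time_s: 10.4
eef_pos: [439.2, 298.1, 24.1]
ee_rot: [0.591, 0.387, 0.592, -0.388]
force: [-0.3, -0.8, -0.5]
grip_width: 0.794
```

Request:
move_arm --targets '[[[0.8,0.05,0,0,0,0,0],[0.8,0,0,0,0,0,0],[0.8,0,0,0,0,0,0]]]'

```text
time_s: 10.7
eef_pos: [439.9, 299.0, 19.3]
ee_rot: [0.592, 0.388, 0.592, -0.387]
force: [0.9, -0.0, -0.1]
grip_width: 0.798
```

```bash
python3 - <<'E'
from plan import *
s=ctrl.sense();print(s["eef_pos"],s["joints"],s["force"])
b=ctrl.capture("wrist");cv2.imwrite("pics/w7.png",b[:,:,::-1])
E
```

```text
[439.927 299.036  19.331] [ 0.376  0.592  1.696  0.001  0.852 -0.035] [ 0.882 -0.018 -0.142]
```

View pics/w7.png

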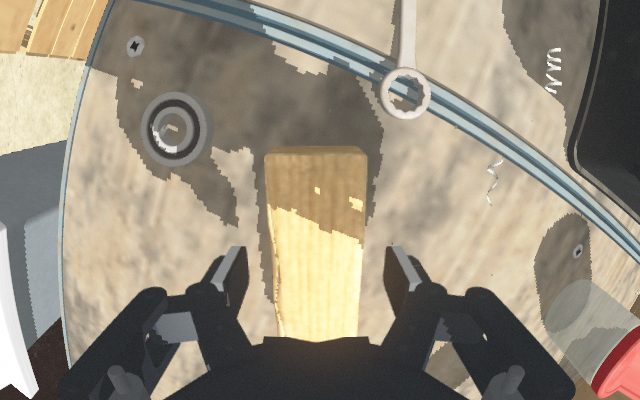

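Request:
move_arm --targets '[[[0.8,0.041,0,0,0,0,0],[0.8,0,0,0,0,0,0],[0,0,0,0,0,0,0],[0,0,0,0,0,0,0],[0,0,0,0,0,0,0]]]' --force 60

```text
time_s: 11.25
eef_pos: [439.6, 299.3, 13.1]
ee_rot: [0.592, 0.388, 0.592, -0.387]
force: [0.6, 0.9, 5.4]
grip_width: 0.517
```

Request:
move_arm --targets '[[[0,0,0,0,0,0,0],[0,0,0,0,0,0,0],[0,0,0,0,0,0,0]]]'

```text
time_s: 11.55
eef_pos: [439.6, 299.3, 13.1]
ee_rot: [0.592, 0.388, 0.592, -0.387]
force: [0.1, 0.4, 6.1]
grip_width: 0.515
```

Request:
move_arm --targets '[[[0,-0.1,0,0,0,0,0],[0,-0.25,0,0,0,0,0],[0,-0.25,0,0,0,0,0],[0,0,0,0,0,0,0]]]'

```text
time_s: 11.95
eef_pos: [441.4, 300.0, 106.9]
ee_rot: [0.593, 0.39, 0.59, -0.385]
force: [-0.1, -0.1, -0.7]
grip_width: 0.514
```

```bash
python3 - <<'E'
from plan import *
s=ctrl.sense();print(s["eef_pos"],s["force"],s["grip_width"])
b=ctrl.capture("wrist");cv2.imwrite("pics/w8.png",b[:,:,::-1])
PR=RF@tool([0,0,-1],[1,0,0])
plan(fw([-65,-52,100]),PR,0,step=40)
E
```

```text
[441.399 299.991 106.901] [-0.071 -0.131 -0.744] 0.513769968826573
dist 335.04179919299025 ang 35.980926642029715 rows 9 force [-0.059 -0.763 -1.188] t 12.0
[[0, 0.003, 0.002, 0.248, 0.067, 0.0, 0.0], [0, 0.003, 0.02, 0.247, 0.067, 0.0, 0.0], [0, 0.003, 0.037, 0.245, 0.067, 0.0, 0.0], [0, 0.003, 0.054, 0.242, 0.066, 0.0, -0.001], [0, 0.003, 0.071, 0.238, 0.067, 0.0, 0.0]]
[[0, 0.003, 0.087, 0.233, 0.066, -0.001, -0.001], [0, 0.003, 0.103, 0.226, 0.067, 0.0, 0.0], [0, 0.003, 0.119, 0.218, 0.066, -0.001, -0.001], [0, 0.004, 0.133, 0.209, 0.067, 0.0, 0.0]]
```

View pics/w8.png

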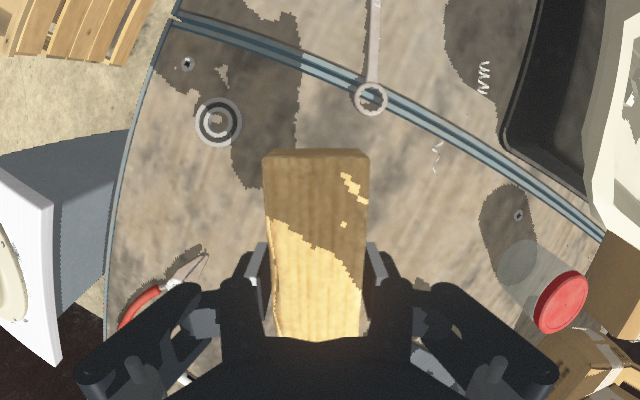

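```bash
python3 - <<'E'
from h import *
c=ctrl.calibration("wrist");T=c["tool_from_camera"];K=c["camera_matrix"]
def tray(uv,x):
    d=np.array([(uv[0]-K[0,2])/K[0,0],(uv[1]-K[1,2])/K[1,1]]);th=np.hypot(*d);v=np.r_[d/th*np.sin(th),np.cos(th)]
    o=T[:3,3];w=T[:3,:3]@v;return o+w*(x-o[0])/w[0]
for uv in((264,157),(316,157),(369,157)):print(tray(uv,-19))
for uv in((266,149),(365,149)):print(tray(uv,13))
E
```

```text
[-19.    -21.863 -54.479]
[-19.     -0.893 -54.312]
[-19.     20.501 -54.482]
[ 13.    -26.112 -53.714]
[ 13.     23.941 -53.703]
```

Request:
move_arm --targets '[[[0,0,0.002,0.248,0.067,0,0],[0,0,0.02,0.247,0.067,0,0],[0,0,0.037,0.245,0.067,0,0],[0,0,0.054,0.242,0.067,0,0],[0,0,0.07,0.238,0.067,0,0]]]'

```text
time_s: 12.5
eef_pos: [514.8, 127.8, 101.0]
ee_rot: [0.513, 0.485, 0.515, -0.486]
force: [-0.6, 0.2, -1.7]
grip_width: 0.511
```

Request:
move_arm --targets '[[[0,0,0.087,0.233,0.066,0,0],[0,0,0.103,0.226,0.067,0,0],[0,0,0.119,0.218,0.066,0,0],[0,0,0.133,0.209,0.067,0,0],[0,0,0,0,0,0,0]]]'

```text
time_s: 13.0
eef_pos: [576.4, -10.5, 100.6]
ee_rot: [-0.44, -0.552, -0.441, 0.553]
force: [0.2, -0.1, -0.7]
grip_width: 0.514
```

Request:
move_arm --targets '[[[0,0,0,0,0,0,0]]]'

```text
time_s: 13.1
eef_pos: [575.1, -7.1, 100.7]
ee_rot: [-0.441, -0.551, -0.443, 0.552]
force: [-0.2, 0.2, -0.6]
grip_width: 0.512
```

```bash
python3 look.py w9 40; python3 - <<'E'
from plan import *
s=ctrl.sense();print(wf(s["eef_pos"]),s["joints"],RF.T@Rq(s["ee_rot"]))
for n in("side",):
    b=ctrl.capture(n);cv2.imwrite("pics/s9.png",cv2.resize(b[100:300,230:430,::-1],None,fx=3,fy=3))
E
```

```text
[575.084  -7.113 100.722] [-66.782 -53.187 100.722] [-0.228  0.225 -0.59 ] 0.5120950226901517
knobtop [467.039  76.497]
knobmid [470.537  80.096]
bedL [280.135 -41.118]
bedR [286.155 299.201]
esT [306.656 282.068]
esT2 [379.869 280.869]
stL [373.497 -23.817]
stR [367.43  272.488]
toe [304.685 129.908]
lampL [ 568.304 -189.276]
lampR [493.668 473.094]
[-67.053 -52.469 101.056] [-0.215  0.551  1.502  0.001  1.092  0.002] [[-0.003  1.    -0.001]
 [ 0.001 -0.001 -1.   ]
 [-1.    -0.003 -0.001]]
```

View pics/w9.png

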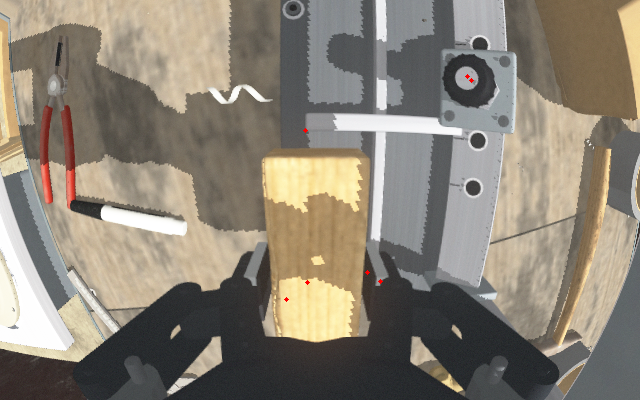

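View pics/s9.png

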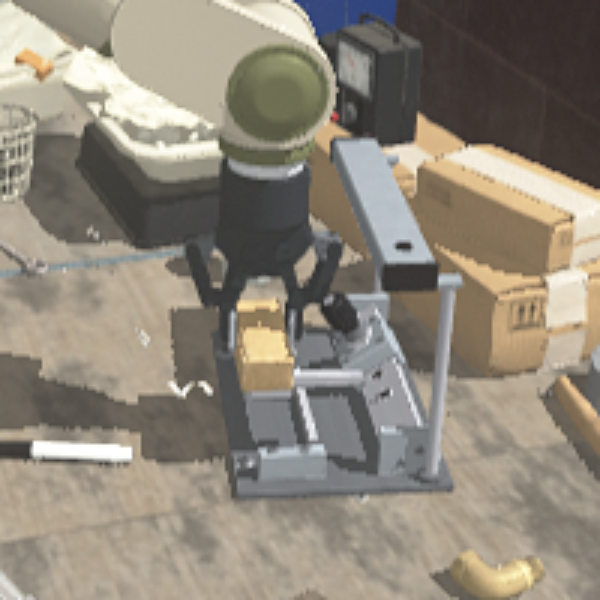

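Request:
move_arm --targets '[[[0,0.1,0.067,-0.007,0,0,0],[0,0.2,0,0,0,0,0],[0,0.12,0,0,0,0,0],[0,0.03,0,0,0,0,0],[0,0,0,0,0,0,0]]]'

```text
time_s: 13.7
eef_pos: [585.4, -7.1, 34.6]
ee_rot: [-0.442, -0.551, -0.444, 0.551]
force: [-0.6, -0.5, 0.1]
grip_width: 0.512
```

```bash
python3 look.py w10 40|head -1; python3 - <<'E'
from plan import *
s=ctrl.sense();print(wf(s["eef_pos"]),s["force"])
for n in("side",):
    b=ctrl.capture(n);cv2.imwrite("pics/s10.png",cv2.resize(b[150:280,280:400,::-1],None,fx=5,fy=4.5))
E
```

```text
[585.439  -7.109  34.613] [-56.67  -50.958  34.613] [-0.589 -0.542  0.129] 0.5121915532484397
[-56.055 -51.093  35.486] [-0.104 -0.397 -2.084]
```

View pics/w10_raw.png

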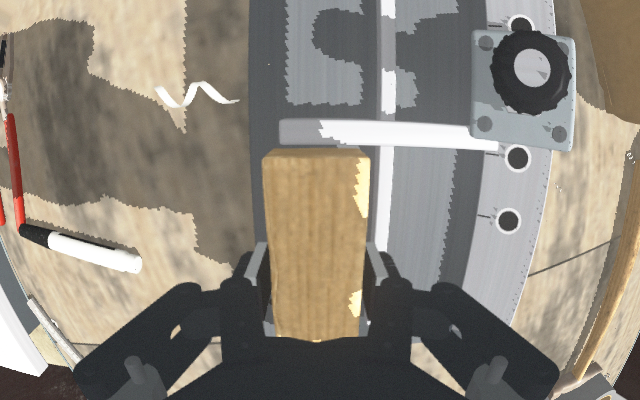

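View pics/s10.png

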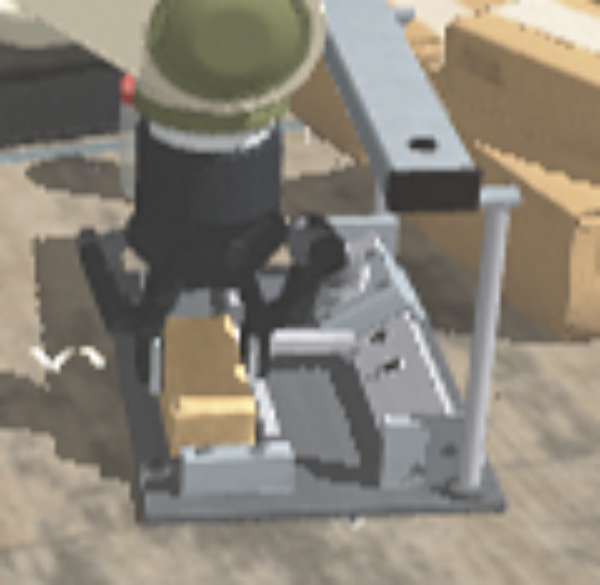

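Request:
move_arm --targets '[[[0,0.05,0,0,0,0,0],[0,0.03,0,0,0,0,0],[0,0,0,0,0,0,0],[0,0,0,0,0,0,0]]]'

```text
time_s: 14.2
eef_pos: [585.8, -7.9, 22.9]
ee_rot: [0.442, 0.552, 0.443, -0.551]
force: [-0.6, -0.7, -1.4]
grip_width: 0.514
```

Request:
move_arm --targets '[[[0,0.012,0,0,0,0,0],[0,0.005,0,0,0,0,0],[0,0,0,0,0,0,0]]]'

```text
time_s: 14.5
eef_pos: [586.1, -8.0, 21.1]
ee_rot: [0.443, 0.552, 0.443, -0.551]
force: [-2.1, 0.2, 5.5]
grip_width: 0.512
```

```bash
python3 - <<'E'
from plan import *
s=ctrl.sense();print(wf(s["eef_pos"]),RF.T@s["force"])
E
```

```text
[-55.883 -51.677  21.095] [-2.129 -0.304  5.46 ]
```

Request:
move_arm --targets '[[[0,-0.003,0.02,0,0,0,0],[0,0,0.02,0,0,0,0],[0,0,0.01,0,0,0,0],[0,0,0,0,0,0,0]]]'

```text
time_s: 14.9
eef_pos: [593.5, -9.6, 21.1]
ee_rot: [0.442, 0.552, 0.443, -0.551]
force: [-2.4, 0.6, 5.4]
grip_width: 0.509
```

```bash
python3 - <<'E'
from plan import *
s=ctrl.sense();print(wf(s["eef_pos"]),RF.T@s["force"],s["wrist_torque"])
E
```

```text
[-48.314 -51.634  21.103] [-2.465  0.06   5.394] [0.059 0.39  0.018]
```

Request:
move_arm --targets '[[[0,0,0.01,0,0,0,0],[0,0,0.005,0,0,0,0],[0,0,0,0,0,0,0]]]'

```text
time_s: 15.2
eef_pos: [595.0, -9.9, 21.1]
ee_rot: [-0.442, -0.551, -0.443, 0.552]
force: [-5.9, 0.6, 8.0]
grip_width: 0.51
```

```bash
python3 - <<'E'
from plan import *
s=ctrl.sense();print(wf(s["eef_pos"]),RF.T@s["force"],s["wrist_torque"])
E
```

```text
[-46.736 -51.609  21.098] [-5.883 -0.645  8.02 ] [ 0.178  0.95  -0.036]
```

Request:
move_arm --targets '[[[0,0,0.008,0,0,0,0],[0,0,0.006,0,0,0,0],[0,0,0,0,0,0,0]]]'

```text
time_s: 15.5
eef_pos: [595.2, -9.9, 21.2]
ee_rot: [-0.44, -0.55, -0.445, 0.553]
force: [-17.6, 2.6, 16.9]
grip_width: 0.511
```

```bash
python3 - <<'E'
from plan import *
s=ctrl.sense();print(wf(s["eef_pos"]),RF.T@s["force"],s["wrist_torque"])
E
```

```text
[-46.545 -51.551  21.155] [-17.73   -1.236  16.914] [ 0.325  2.66  -0.379]
```

Request:
move_arm --targets '[[[0.7,0,0,0,0,0,0],[0.7,0,0,0,0,0,0],[0.7,0,0,0,0,0,0],[0.7,0,0,0,0,0,0]]]'

```text
time_s: 15.9
eef_pos: [597.6, -10.5, 20.6]
ee_rot: [0.442, 0.552, 0.443, -0.551]
force: [-0.5, -0.2, 0.2]
grip_width: 0.702
```

Request:
move_arm --targets '[[[0.7,-0.1,-0.02,0,0,0,0],[0.7,-0.2,-0.05,0,0,0,0],[0.7,-0.2,-0.1,0,0,0,0],[0.7,-0.2,-0.2,0,0,0,0],[0.7,0,-0.2,0,0,0,0]]]'

```text
time_s: 16.4
eef_pos: [514.9, 7.8, 130.3]
ee_rot: [0.445, 0.553, 0.441, -0.55]
force: [0.3, 0.8, 0.2]
grip_width: 0.697
```

Request:
move_arm --targets '[[[0.7,0,-0.2,-0.15,0,0,0],[0.7,0,-0.15,-0.2,0,0,0],[0.7,0,0,0,0,0,0]]]'

```text
time_s: 16.7
eef_pos: [472.2, 73.3, 127.0]
ee_rot: [0.443, 0.551, 0.444, -0.55]
force: [0.3, 0.2, -0.4]
grip_width: 0.7
```

```bash
python3 look.py w11 40; python3 - <<'E'
from plan import *
for n in("side","top"):
    b=ctrl.capture(n)[:,:,::-1]
    cv2.imwrite(f"pics/{n}11.png",cv2.resize(b[140:275,290:390] if n=="side" else b[130:230,260:380],None,fx=6,fy=4.4 if n=="side" else 6,interpolation=cv2.INTER_CUBIC))
E
```

```text
[472.246  73.278 127.032] [-184.494    3.226  127.032] [ 0.342  0.221 -0.421] 0.7002751299594455
knobtop [573.697 180.142]
knobmid [570.259 176.843]
bedL [420.857  36.231]
bedR [397.734 324.96 ]
esT [427.372 312.597]
esT2 [477.643 307.015]
stL [496.633  67.797]
stR [465.943 300.497]
toe [446.632 199.77 ]
lampL [696.685  38.771]
lampR [575.094 429.308]
```

View pics/w11_raw.png

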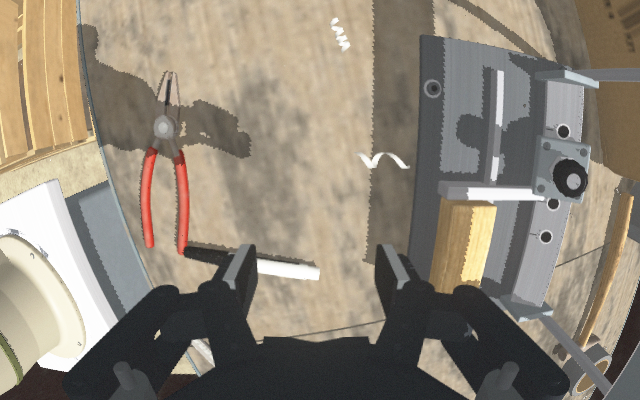

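View pics/side11.png

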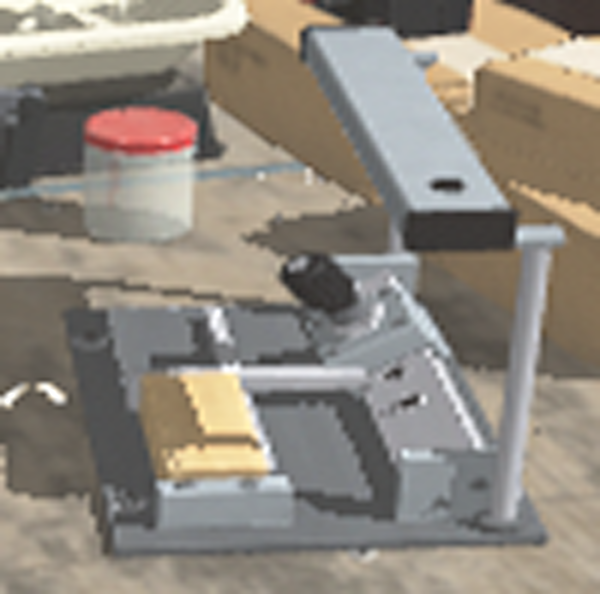

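View pics/top11.png

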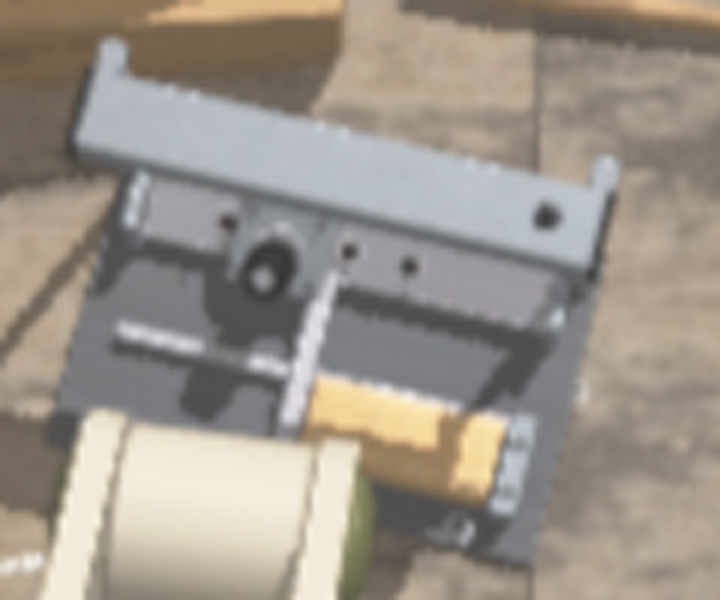

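The block lies between the stops: in the side view it is at about (410, 205) with the toe and end stop at its ends. I'll take one close view to check that it is flush.

```bash
python3 - <<'E'
from plan import *
plan(fw([-110,-20,230]),KR,0.9)
E
```

```text
dist 127.47013333807229 ang 95.2504989120999 rows 12 force [ 0.208  0.203 -0.698] t 16.85
[[0.9, -0.057, 0.04, 0.011, -0.121, -0.038, 0.038], [0.9, -0.055, 0.04, 0.019, -0.121, -0.038, 0.038], [0.9, -0.053, 0.04, 0.026, -0.121, -0.038, 0.038], [0.9, -0.05, 0.038, 0.033, -0.121, -0.038, 0.038], [0.9, -0.047, 0.035, 0.04, -0.121, -0.038, 0.038]]
[[0.9, -0.044, 0.031, 0.046, -0.121, -0.038, 0.038], [0.9, -0.041, 0.027, 0.051, -0.121, -0.038, 0.038], [0.9, -0.038, 0.022, 0.056, -0.121, -0.038, 0.038], [0.9, -0.035, 0.016, 0.059, -0.121, -0.038, 0.038], [0.9, -0.032, 0.01, 0.062, -0.121, -0.038, 0.038]]
[[0.9, -0.029, 0.003, 0.065, -0.12, -0.038, 0.038], [0.9, -0.027, -0.004, 0.065, -0.121, -0.039, 0.037]]
```

Request:
move_arm --targets '[[[0.9,-0.057,0.04,0.01,-0.121,-0.038,0.038],[0.9,-0.055,0.04,0.02,-0.121,-0.038,0.038],[0.9,-0.053,0.04,0.026,-0.121,-0.038,0.038],[0.9,-0.05,0.04,0.033,-0.121,-0.038,0.038],[0.9,-0.047,0.035,0.04,-0.121,-0.038,0.038]]]'

```text
time_s: 17.35
eef_pos: [502.7, 54.7, 169.6]
ee_rot: [0.686, 0.369, 0.491, -0.391]
force: [0.3, 0.8, -0.8]
grip_width: 0.903
```

Request:
move_arm --targets '[[[0.9,-0.044,0.03,0.046,-0.121,-0.038,0.038],[0.9,-0.04,0.027,0.05,-0.121,-0.038,0.038],[0.9,-0.038,0.022,0.056,-0.121,-0.038,0.038],[0.9,-0.035,0.016,0.06,-0.121,-0.038,0.038],[0.9,-0.032,0.01,0.062,-0.121,-0.038,0.038]]]'

```text
time_s: 17.85
eef_pos: [529.6, 39.7, 212.5]
ee_rot: [0.846, 0.144, 0.48, -0.184]
force: [0.3, 0.3, -0.5]
grip_width: 0.903
```

Request:
move_arm --targets '[[[0.9,-0.03,0,0.065,-0.121,-0.038,0.038],[0.9,-0.027,0,0.065,-0.121,-0.038,0.038],[0.9,0,0,0,0,0,0],[0.9,0,0,0,0,0,0]]]'

```text
time_s: 18.25
eef_pos: [539.9, 34.2, 229.1]
ee_rot: [0.881, 0.052, 0.46, -0.097]
force: [0.5, -0.3, -0.5]
grip_width: 0.907
```

```bash
python3 look.py w12 40; python3 - <<'E'
import pickle
from plan import *
s,im=pickle.load(open("w12.pkl","rb"));b=im[:,:,::-1]
u=wproj(fw([-20,-20,40]),s)[0].astype(int);x0=max(0,u[0]-100);y0=max(0,u[1]-75)
print(x0,y0);cv2.imwrite("pics/w12z.png",cv2.resize(b[y0:y0+150,x0:x0+200],None,fx=4,fy=4,interpolation=cv2.INTER_CUBIC))
for P in([-25,-107,40],[-25,3,40],[-70,-107,40],[-70,3,40],[-25,-110,20],[-25,124,20],[8.4,40,96.3],[8.4-6.9,40,96.3+9.8]):
    print(P,(wproj(fw(P),s)[0]-[x0,y0])*4)
E
```

```text
[539.851  34.22  229.121] [-110.074  -20.392  229.121] [ 0.507 -0.285 -0.458] 0.9066123555337117
knobtop [372.038 199.701]
knobmid [369.765 195.935]
bedL [461.859  81.582]
bedR [202.593  79.033]
esT [230.807 104.518]
esT2 [239.874 145.214]
stL [434.249 133.614]
stR [240.736 132.454]
toe [341.773 101.804]
lampL [476.711 279.968]
lampR [199.286 284.722]
216 70
[-25, -107, 40] [ 97.219 293.542]
[-25, 3, 40] [484.613 287.578]
[-70, -107, 40] [ 68.89  165.717]
[-70, 3, 40] [491.985 155.922]
[-25, -110, 20] [ 98.946 249.814]
[-25, 124, 20] [872.997 254.456]
[8.4, 40, 96.3] [624.151 518.802]
[1.5, 40, 106.1] [631.965 531.633]
```

View pics/w12z.png

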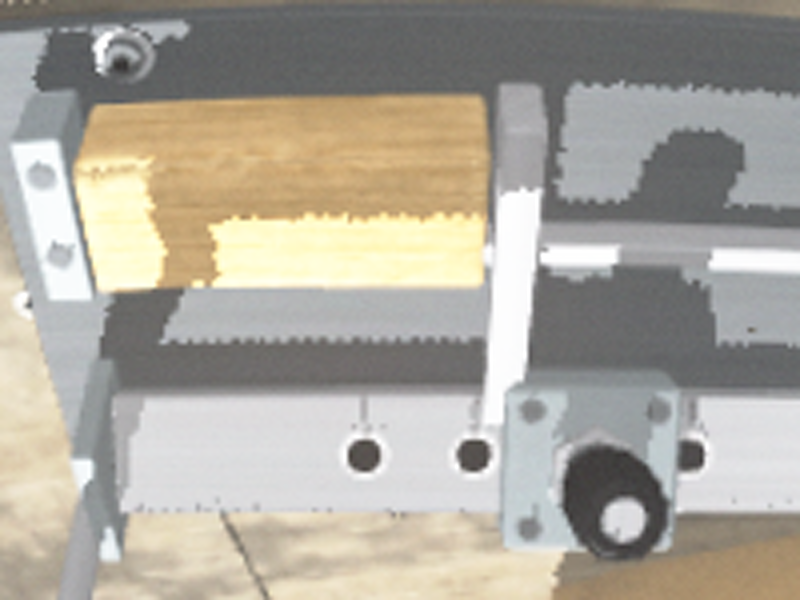

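Predicted and seen positions agree. The block's back edge is at rows 292 to 287, against 293.5 to 287.6 predicted for flush. The knob cap is at (623, 518), against (624, 519) for the pin fully home. I'll hand in.

```bash
python3 - <<'E'
from rig import ctrl
print(ctrl.finish_job())
E
```

```text
the job is handed in; nothing more can be done
None
```

The length stop is reset to the third hole, and the longer block lies flat in the fence between the two stops. I handed the job in at about 18 s of the 54 s allowed; no verdict was reported.

**What I did:**
1. I pinched the knob and pulled it out to its stop; the pull force rose from 14 N to 35 N over the last 1.3 mm.
2. I slid the stop 72 mm to the third hole, let the pin back in and released the knob.
3. I gripped the longer block, lowered it onto the bed (5 N contact), slid it against the fence strip with about 18 N, released it and backed clear.

**Last checks, from the wrist camera:**
- **Pin:** the knob cap lies within about 1 mm of where it should be with the pin fully home in the third hole.
- **Block:** its back edge is within about 1 mm of flush and parallel to the strip. The side and top views also show it between the two stops.
- **Forces:** wrist force readings stayed at about 35 N or less, and the gripper was touching nothing at the end.

**Disagreements:** the bed plate's right corner, and one edge of the end stop, appeared a few millimetres off in my position fit. The fit's other points agreed closely, so I went by those.

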